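# Hold the incubator lid half open

## Task

Someone has parked the small kit carton on the lid of the rack incubator: lift it off without crushing it (grip force no more than 40 N) and set it squarely, right side up, on top of the large carton on the bench. Then raise the incubator lid by its bar handle to 45 degrees so that a colleague can take a tube out; never open it beyond 60, as the dyes inside are light-sensitive, and never let it drop, for it falls shut by itself. Finish while still holding the lid by its handle at 45 degrees, and leave everything else on the bench where it is.

Things in the scene. Friction and masses are not known exactly. Their poses are not given: they have to be found in the camera images.
- incubator: Bench-top rack incubator, fixed: grey tub, white flat lid, 210 (x) x 270 (y) mm. Origin: centre of its underside, on the bench. Its x axis points from the front panel to the rear hinge, z up; yawed by up to 0.25 rad. The closed lid is an opaque slab 208 x 272 x 18 mm whose level top is 112 mm above the bench.
- incubator_lid (a joint): Angle of the incubator lid in rad: 0 shut and level, growing as its front edge rises; stop at 1.45. The lid with handle weighs about 0.4 kg and always falls shut when let go; no spring and hardly any friction.
- lid_hinge (a point): Middle of the hinge axis of the lid, at the rear of the incubator: 111 mm behind the incubator's origin along its x axis and 96 mm up. The axis runs along the incubator's y axis.
- lid_handle: Lid handle: round straight steel bar along y, 10 mm thick, 120 mm long, on two posts (11 mm thick, 100 mm apart) near the lid's front edge. Origin: centre of the bar, 188 mm in front of the hinge axis and 50 mm above it when shut, 34 mm above the lid's top (146 mm above the bench). Axes turn with the lid. The space under the bar is free; the bar can turn between the fingers.
- small_carton: Small white card carton, 55 (x) x 95 (y) x 45 (z) mm, 0.12 kg, loose; it lies on the incubator lid, behind the handle, yawed by up to 0.45 rad against the incubator. Origin: centre of its underside.
- large_carton: Larger white card carton, 62 (x) x 112 (y) x 58 (z) mm, about 0.3 kg, loose, on the bench to the right of the incubator. Origin: centre of its underside; its flat top is 58 mm higher.
- dropper: Bystander: amber dropper bottle, 33 mm thick, 102 mm tall, loose, at the right rear. Origin: centre of its underside.
- marker: Bystander: marker pen 135 mm long and 16 mm thick, lying loose near the front of the bench. Origin under its middle.
- label_tape: Bystander: roll of label tape, 103 mm across and 25 mm high, lying loose in front of the incubator. Origin: centre of its underside.

How it is judged:
By the outcome, as a careful person would: the job done as asked, in the order asked, and still so for the second after the job is handed in, while the arm keeps its last pose, push and grip.
It also fails if it takes over 58 s, if anything falls off the work surface, if the arm or the gripper's body presses on something with over 40 N, if the wrist force passes 120 N, or if a joint passes its speed limit or range.

## Robot

A 7-joint arm with a two-finger parallel gripper is mounted at the origin on a cart in front of the work surface, level with it; the furniture and walls round the work are solid. World frame = base frame: x ahead of the robot, y to its left, z up, the work surface at z = 0. Lengths are in m, angles in rad, forces in N, time in s.
With the tool pointing down it reaches from about 0.4 to 0.85 m from the base axis. Payload 10.4 kg.
Tool frame: the origin (TCP) lies at the very end of the fingers, on their centre line; the grasp point (between the pads) lies 19 mm behind it; z points along the fingers, y is the line along which they close (so a half turn about z gives the same grasp; the last joint's range is limited). The gripper opens to 87 mm and grips with 3 to 60 N. Pads are 19 mm wide; open, the fingers measure 117 mm over their backs; the gripper's body (75 mm by 190 mm) begins 51 mm behind the grasp point.
Start: joints at [1.269, 0.332, -0.065, 1.46, 0.022, 1.35, -0.088], TCP at [0.172, -0.601, 0.223] pointing down, gripper open.
Joint ranges: [-2.6, 2.6], [-0.5, 2.12], [-1.47, 1.34], [0.16, 2.42], [-1.27, 4.41], [0.06, 2.06], [-2.6, 2.6]. Speed limits (rad/s): [2.22, 2.22, 2.79, 2.79, 3.14, 3.14, 3.14].

## Interface

Orientations are given as a unit quaternion [x, y, z, w].
In Python, from bench import r gives the robot as it stands.
- The arm moves only by the tool jog_arm, called after ">>>" as name(argument=value, ...), one argument or row to a line, values as JSON. Schema: {"type":"object","properties":{"moves":{"type":"object","properties":{"tx":{"type":"array","items":{"type":"number"},"minItems":1,"maxItems":12},"ty":{"type":"array","items":{"type":"number"},"minItems":1,"maxItems":12},"tz":{"type":"array","items":{"type":"number"},"minItems":1,"maxItems":12},"spin":{"type":"array","items":{"type":"number"},"minItems":1,"maxItems":12},"aperture":{"type":"array","items":{"type":"number"},"minItems":1,"maxItems":12}},"additionalProperties":false,"required":["tx","ty","tz","spin","aperture"]},"clamp_n":{"type":"number"},"only":{"type":"string"},"quiet":{"type":"boolean"},"lines":{"type":"string"}},"required":["moves"],"additionalProperties":false}. moves is an object with one list for each field, all of the same length, 1 to 12, a row being the entries at one place: tx, ty, tz (the shift in normalised numbers (1 is 1 m)), spin (a turn about the tool's z in shares of 2 rad (1.0 is 2 rad)), aperture (the finger opening in m); each row is the pose to reach, as a shift and turn from the pose commanded when the call began, along the tool's axes at that moment; what a row does not reach only later rows make up. A row lasts 1/10 s, in which the tool goes at most 0.05 m and 0.15 rad, less where a joint would pass 70% of its speed; a pose out of reach is approached as far as the arm can. The fingers move at their own pace and stop on an object; clamp_n is the grip in N (left out, the last holds). Time passes only in rows, so rows that do not move let the fingers close. The tool returns the time, the measured TCP pose, the force, the opening and the grip force at its end. only (a regular expression) keeps the lines of the reply that match it, lines (a string "A,B") keeps lines A to B, and quiet returns only ok. A shift or turn number past 1, either way, is cut back to 1. Input that does not fit is refused with a message, and nothing moves.
- r.read_state(): the state, without advancing time (a new reading comes with each control period).
- r.camera(name): name is "scene" or "top" or "wrist"; returns a dict with "img" (420x560x3 uint8, red, green, blue), "fx", "fy", "cx", "cy" (pixels), "pose" (4x4, takes a point from camera to world coordinates). Camera axes: x right, y down, z forward; pixel columns grow to the right and rows downward; lengths in m; the calibration is good to about 2 mm. A picture is of the moment at which its call begins. There is no depth.
- r.close_job(): hands the job in; it is judged then, once.
Trained networks look in the newest picture that a camera, given by its name, has taken for a name from the list of things; names that differ only in an ending like _2 or _b are one class to them, and where a whole thing is asked for, a point or a joint stands for the part that bears it (a point fixed in the world has none). Each returns a list of dicts, best first, with "p" (0 to 1); they miss things now and then, are a little off and sometimes report something else, mostly with a low value. They report only what shows in the picture. A call takes as long as a camera call.
- r.recognise(camera, label): "position" ([column, row] as shares, 0 to 1, of the picture: columns of its width, rows of its height, amid what is visible of it).
- r.regions_of(camera, label): "pixels" (420x560 bool, what is visible of it) and "position" ([column, row] as shares, 0 to 1, of the picture: columns of its width, rows of its height, amid what is visible of it).
The state is a dict: "time": time; "joint_positions": joint angles; "joint_vel": joint speeds; "joint_torque": joint torques, N m; "ee_pos": TCP position; "eef_rot": TCP orientation; "ft_force": force on the tool from outside, world axes, zero at the start; "torque": the same for the moment, N m; "width": finger opening in m; "grip_force": force on a finger pad.
Only numpy, scipy, OpenCV 4.12 (cv2) and the standard library are available. Lean on these libraries where they do the work, as an engineer would, in place of code of your own. Each camera call takes 0.05 s, during which the arm holds its last target. There are 200 camera calls.

## Working session

There is one attempt and no reset: what is moved stays moved. The work goes in short steps, Python scripts to look and compute and a tool call to move; the robot and the scene stay as the last step left them, time stands still between calls to the robot, and variables do not carry over. Pictures are saved under pics/ and viewed, at most 10 in all, crops included, and the job is handed in when it is done.

```bash
ls; mkdir -p pics; python3 - <<'E'
from bench import r
import cv2,numpy as np
for c in ("scene","top"):
    d=r.camera(c); cv2.imwrite(f"pics/{c}0.png",d["img"][:,:,::-1]); print(c,d["fx"],d["fy"],d["cx"],d["cy"],np.round(d["pose"],4).tolist())
    for l in ["incubator","incubator_lid","lid_handle","small_carton","large_carton","dropper","marker","label_tape"]:
        print(l,[(round(q["p"],2),np.round(np.array(q["position"])*[560,420],1).tolist(), int(q["pixels"].sum())) for q in r.regions_of(c,l)][:2])
s=r.read_state(); print(s)
E
```

```text
pics
scene 446.3599552770131 446.3599552770131 284.72205376961176 209.1584925935509 [[-0.6979, -0.4635, 0.546, 0.0366], [-0.7162, 0.4547, -0.5294, 0.4031], [-0.0029, -0.7605, -0.6493, 0.7589], [0.0, 0.0, 0.0, 1.0]]
incubator [(0.87, [170.1, 298.1], 15413)]
incubator_lid [(0.97, [157.2, 286.7], 10855)]
lid_handle [(0.76, [184.5, 286.5], 617)]
small_carton [(0.75, [188.2, 252.4], 1841)]
large_carton []
dropper [(0.86, [326.5, 177.4], 367)]
marker [(0.67, [315.4, 317.3], 445)]
label_tape [(0.97, [266.0, 353.8], 1725)]
top 455.3575516333527 455.3575516333527 276.04410256606883 207.6597874418871 [[-0.0116, -0.9902, 0.1394, 0.3722], [-0.9999, 0.0131, 0.0103, -0.0954], [-0.0121, -0.1392, -0.9902, 1.2699], [0.0, 0.0, 0.0, 1.0]]
incubator [(0.94, [174.2, 189.4], 7861)]
incubator_lid [(0.94, [172.5, 189.6], 7175), (0.73, [195.7, 177.7], 950)]
lid_handle [(0.49, [175.6, 212.2], 204)]
small_carton [(0.85, [196.8, 176.8], 981)]
large_carton [(0.68, [336.2, 229.4], 1040)]
dropper [(0.58, [375.9, 164.6], 167)]
marker [(0.78, [248.4, 268.5], 250)]
label_tape [(0.61, [190.8, 276.5], 557)]
{'time': 0.9, 'joint_positions': array([ 1.26936951,  0.33220268, -0.06467743,  1.4600984 ,  0.02159773,
        1.34990875, -0.08851889]), 'joint_vel': array([-1.26019423e-05, -1.86152812e-04, -7.13648385e-04,  9.67581477e-04,
        1.25922749e-03,  6.57285284e-04, -2.57986973e-05]), 'joint_torque': array([ 7.02874750e-04, -6.23034668e+01,  2.48831447e-02, -3.90116644e+01,
       -6.10210723e-02,  3.13169137e-02, -1.68815319e-05]), 'ee_pos': array([ 0.172028  , -0.60087929,  0.22257456]), 'eef_rot': array([9.90300287e-01, 1.38943661e-01, 1.19581736e-05, 3.69819023e-05]), 'ft_force': array([-0.06349927, -0.0493084 , -0.18584959]), 'torque': array([ 0.00679192, -0.01509239, -0.01620168]), 'grip_force': 0.0, 'width': 0.08670357712908686}
```

View pics/scene0.png

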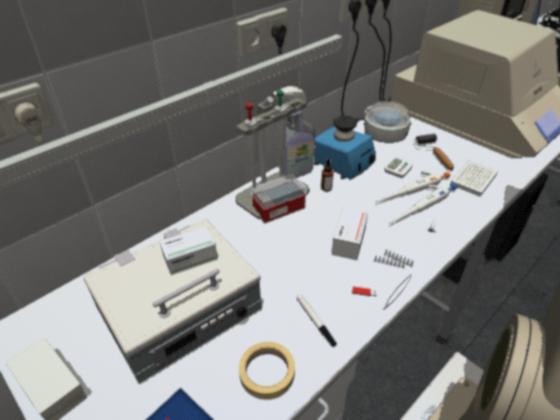

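View pics/top0.png

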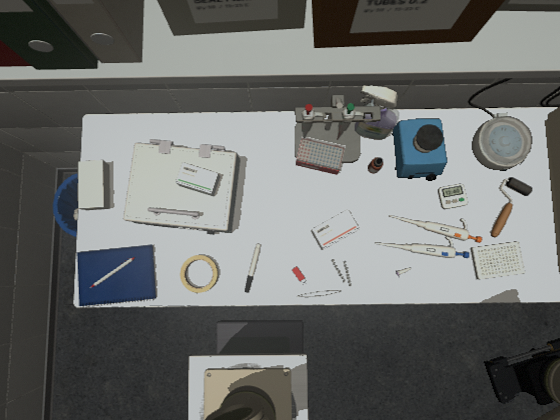

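The scene view shows the small carton at (188,250) behind the handle bar (187,287) and the large carton at (350,230). In the top view they are at (197,178), (175,211) and (335,229). Next I fit box models to the masks in both views.

```bash
cat > h.py <<'E'
from bench import r
import cv2,numpy as np
from scipy.optimize import minimize
def proj(d,P):
    T=np.linalg.inv(d["pose"]); c=np.asarray(P)@T[:3,:3].T+T[:3,3]
    return np.c_[d["fx"]*c[:,0]/c[:,2]+d["cx"],d["fy"]*c[:,1]/c[:,2]+d["cy"]]
def box(p,s,off=(0,0,0)):
    x,y,z,a=p; q=np.array([[i*s[0]/2,j*s[1]/2,k*s[2]] for i in(-1,1) for j in(-1,1) for k in(0,1)])+off
    c,n=np.cos(a),np.sin(a); return q@np.array([[c,n,0],[-n,c,0],[0,0,1]])+[x,y,z]
def hullmask(uv,k=8):
    m=np.zeros((420,560),np.uint8); h=cv2.convexHull(np.float32(uv))
    cv2.fillConvexPoly(m,np.int32(np.round(h*16)),255,cv2.LINE_AA,4); return m/255.
def bp(d,uv,z):
    v=d["pose"][:3,:3]@[(uv[0]-d["cx"])/d["fx"],(uv[1]-d["cy"])/d["fy"],1]; o=d["pose"][:3,3]
    return o+v*(z-o[2])/v[2]
def fit(views,size,p0,fixz=None,off=(0,0,0)):
    # views: list of (cam,mask); returns pose & mean IoU
    def cost(p):
        q=[p[0],p[1],p[2] if fixz is None else fixz,p[-1]]; e=0
        for d,m in views:
            h=hullmask(proj(d,box(q,size,off))); e+=1-np.minimum(h,m).sum()/np.maximum(h,m).sum()
        return e/len(views)
    best=None
    for a in np.linspace(-.6,.6,5):
        s=np.array([p0[0],p0[1],p0[2],p0[3]+a]); sim=np.vstack([s]+[s+np.eye(4)[i]*(.02 if i<3 else .25) for i in range(4)])
        o=minimize(cost,s,method="Nelder-Mead",options=dict(initial_simplex=sim,xatol=1e-4,fatol=1e-5))
        if best is None or o.fun<best.fun: best=o
    return np.round(best.x,4),round(1-best.fun,3)
E
python3 - <<'E'
from h import *
D={c:r.camera(c) for c in("scene","top")}
def M(c,l):
    q=r.regions_of(c,l); return [(D[c],q[0]["pixels"].astype(float))] if q else []
t=D["top"]
for l,s,z,u in [("small_carton",(.055,.095,.045),.112,(197,178)),("large_carton",(.062,.112,.058),0,(335,229))]:
    p=bp(t,u,z+.03); v=M("scene",l)+M("top",l); print(l,len(v))
    print(fit(v,s,[*p[:2],z,0]),fit(v,s,[*p[:2],z,0],z))
    for w in v: print("  single",fit([w],s,[*p[:2],z,0],z))
v=M("scene","incubator_lid")+M("top","incubator_lid"); p=bp(t,(180,187),.1)
for w in v:  # union w. carton, handle holes
    print("lidholes",w[1].sum())
print("lid",fit(v,(.208,.272,.018),[*p[:2],.094,0]),fit(v[1:],(.208,.272,.018),[*p[:2],.094,0],.094))
v=M("scene","lid_handle")+M("top","lid_handle")
print("bar top",bp(t,(175,211),.146))
for w in v:
    ys,xs=np.nonzero(w[1]); print(cv2.minAreaRect(np.float32(np.c_[xs,ys])))
v=M("scene","lid_handle")+M("top","lid_handle"); p=bp(t,(175,211),.146)
print("handle",fit(v,(.01,.12,.01),[p[0],p[1],.141,0]))
for l,u,z in [("dropper",(375.9,164.6),.05),("marker",(253,268),.01),("label_tape",(199,273),.02)]: print(l,bp(t,u,z))
E
```

```text
small_carton 2
(array([ 0.608 ,  0.1138,  0.1081, -0.3252]), np.float64(0.927)) (array([ 0.6072,  0.1135,  0.1726, -0.3262]), np.float64(0.921))
  single (array([ 0.6045,  0.1141,  0.1726, -0.3812]), np.float64(0.909))
  single (array([ 0.6078,  0.1139,  0.1211, -0.3064]), np.float64(0.944))
large_carton 2
(array([ 0.4846, -0.2439, -0.0064,  0.483 ]), np.float64(0.921)) (array([ 0.4826, -0.2415, -0.0349,  0.4941]), np.float64(0.912))
  single (array([ 0.4803, -0.2417,  0.0046,  0.4871]), np.float64(0.932))
  single (array([ 0.4846, -0.2412, -0.0089,  0.5143]), np.float64(0.932))
lidholes 475.0Traceback (most recent call last):
  File "<stdin>", line 13, in <module>
  File "h.py", line 26, in fit
    o=minimize(cost,s,method="Nelder-Mead",options=dict(initial_simplex=sim,xatol=1e-4,fatol=1e-5))
    res = _minimize_neldermead(fun, x0, args, callback, bounds=bounds,
                               **options)
    fsim[k] = func(sim[k])
              ~~~~^^^^^^^^
    fx = function(np.copy(x), *(wrapper_args + args))
  File "h.py", line 22, in cost
    return e/len(views)
           ~^~~~~~~~~~~
ZeroDivisionError: division by zero
```

```bash
cat >> h.py <<'E'
from scipy.spatial.transform import Rotation as R
def plan(target,yawy):
    """tool-axes shift and turn from present pose to TCP target with tool y along world angle yawy (mod pi)"""
    s=r.read_state(); Q=R.from_quat(s["eef_rot"]).as_matrix(); y=np.arctan2(Q[1,1],Q[0,1])
    d=(yawy-y+np.pi/2)%np.pi-np.pi/2
    print("t",round(s["time"],2),"tcp",np.round(s["ee_pos"],4),"shift",np.round(Q.T@(np.array(target)-s["ee_pos"]),4),"turn",round(-d,3),"alt",round(-d+np.pi*np.sign(d),3),"tilt",np.round(Q[2],4))
E
python3 - <<'E'
from h import *
D={c:r.camera(c) for c in("scene","top")}
def M(c,l):
    for k in range(3):
        q=r.regions_of(c,l)
        if q: return [(D[c],q[0]["pixels"].astype(float))]
        D[c]=r.camera(c)
    return []
t=D["top"]
v=M("scene","lid_handle")+M("top","lid_handle"); p=bp(t,(175,211),.146); print(p,len(v))
if v: print("handle",fit(v,(.01,.12,.01),[p[0],p[1],.141,0]))
v=M("top","incubator_lid"); p=bp(t,(180,187),.1)
if v: print("lid",v[0][1].sum(),fit(v,(.208,.272,.018),[*p[:2],.094,0],.094))
plan([.607,.1137,.23],-.32)
E
```

```text
[0.52527563 0.16875608 0.146     ] 2
handle (array([ 0.5243,  0.1732,  0.1316, -0.1095]), np.float64(0.605))
lid 7421.0 (array([ 0.5985,  0.1643,  0.1113, -0.1173]), np.float64(0.839))
t 1.55 tcp [ 0.172  -0.6009  0.2226] shift [ 0.6148 -0.5673 -0.0074] turn -0.972 alt 2.17 tilt [ 0.  0. -1.]
```

Careful with the scale: turns go in shares of 2 rad. That gives: -0.5 rad is -0.25.

>>> jog_arm(
  moves={"tx":[0.04,0.3,0.3,0.3,0.3,0.3,0.3,0.3,0.3,0.3],"ty":[-0.04,-0.3,-0.3,-0.3,-0.3,-0.3,-0.3,-0.3,-0.3,-0.3],"tz":[-0.05,-0.05,-0.05,-0.05,-0.05,-0.05,-0.05,-0.05,-0.05,-0.05],"spin":[-0.035,-0.25,-0.25,-0.25,-0.25,-0.25,-0.25,-0.25,-0.25,-0.25],"aperture":[0.085,0.085,0.085,0.085,0.085,0.085,0.085,0.085,0.085,0.085]},
)

```text
time: 2.55
ee_pos: [0.3805, -0.2252, 0.2734]
eef_rot: [0.924, 0.383, 0.001, 0.001]
ft_force: [0.9, -1.0, -0.2]
width: 0.0847
grip_force: 0.0
```

```bash
python3 -c "
from h import *
plan([.60,.1137,.29],-.32)"
```

```text
t 2.55 tcp [ 0.3805 -0.2252  0.2734] shift [ 0.395  -0.0839 -0.0165] turn -0.464 alt 2.678 tilt [ 7.0e-04  1.7e-03 -1.0e+00]
```

Scaled: -0.46 rad is -0.23.

>>> jog_arm(
  moves={"tx":[0.395,0.395,0.395,0.395,0.395,0.395,0.395,0.395,0.395,0.395,0.395],"ty":[-0.08,-0.08,-0.08,-0.08,-0.08,-0.08,-0.08,-0.08,-0.08,-0.08,-0.08],"tz":[-0.015,-0.015,-0.015,-0.015,-0.015,-0.015,-0.015,-0.015,-0.015,-0.015,-0.015],"spin":[-0.23,-0.23,-0.23,-0.23,-0.23,-0.23,-0.23,-0.23,-0.23,-0.23,-0.23],"aperture":[0.085,0.085,0.085,0.085,0.085,0.085,0.085,0.085,0.085,0.085,0.085]},
)

```text
time: 3.65
ee_pos: [0.6029, 0.1027, 0.2874]
eef_rot: [0.815, 0.58, -0.0, 0.0]
ft_force: [-0.3, -0.5, 0.6]
width: 0.0848
grip_force: 0.0
```

```bash
python3 - <<'E'
from h import *
d=r.camera("wrist"); cv2.imwrite("pics/w1.png",d["img"][:,:,::-1]); print(np.round(d["pose"],3).tolist(),d["fx"])
q=r.regions_of("wrist","small_carton"); 
for x in q[:2]:
    m=x["pixels"].astype(float); print(x["p"],m.sum()); print(fit([(d,m)],(.055,.095,.045),[.607,.114,.112,-.32],.112), fit([(d,m)],(.055,.095,.045),[.607,.114,.112,-.32]))
for x in r.regions_of("wrist","lid_handle")[:1]:
    ys,xs=np.nonzero(x["pixels"]); print("handle",x["p"],cv2.minAreaRect(np.float32(np.c_[xs,ys])))
plan([.607,.1137,.122],-.32)
E
```

```text
[[0.945, -0.318, -0.08, 0.624], [-0.328, -0.916, -0.231, 0.166], [-0.0, 0.244, -0.97, 0.45], [0.0, 0.0, 0.0, 1.0]] 377.97871576622265
0.93 8450.0
(array([ 0.6057,  0.1157,  0.1028, -0.3032]), np.float64(0.971)) (array([ 0.6053,  0.1148,  0.1079, -0.3069]), np.float64(0.982))
handle 0.73 ((167.12232971191406, 148.4525146484375), (167.8935089111328, 30.405223846435547), 73.53998565673828)
t 3.8 tcp [0.6028 0.1025 0.2879] shift [1.220e-02 1.000e-04 1.659e-01] turn -0.015 alt 3.127 tilt [-0.001   0.0012 -1.    ]
```

View pics/w1.png

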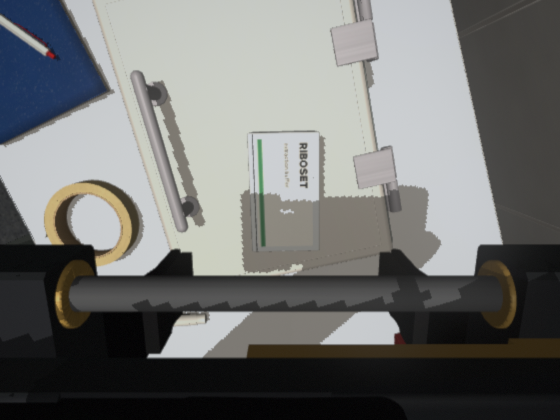

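The wrist view shows the carton at (285,190), and the bar running from (137,75) to (182,228), well clear of the front finger's path. Fits agree: carton at (0.6055, 0.115), yaw -0.305. Now I descend and grip.

Scaled: -0.03 rad is -0.015.

>>> jog_arm(
  moves={"tx":[0.013,0.013,0.013,0.013,0.013,0.013,0.013,0.013,0.013,0.013,0.013,0.013],"ty":[-0.0015,-0.0015,-0.0015,-0.0015,-0.0015,-0.0015,-0.0015,-0.0015,-0.0015,-0.0015,-0.0015,-0.0015],"tz":[0.05,0.1,0.13,0.15,0.163,0.163,0.163,0.163,0.163,0.163,0.163,0.163],"spin":[-0.015,-0.015,-0.015,-0.015,-0.015,-0.015,-0.015,-0.015,-0.015,-0.015,-0.015,-0.015],"aperture":[0.085,0.085,0.085,0.085,0.085,0.085,0.045,0.045,0.045,0.045,0.045,0.045]},
  clamp_n=15,
)

```text
time: 5.0
ee_pos: [0.606, 0.1173, 0.125]
eef_rot: [0.805, 0.593, 0.0, 0.0]
ft_force: [-0.0, 0.1, 3.0]
width: 0.0545
grip_force: 15.0
```

```bash
python3 - <<'E'
from h import *
pose=np.array([[0.945,-0.318,-0.08,0.624],[-0.328,-0.916,-0.231,0.166],[0,0.244,-0.97,0.45],[0,0,0,1]])
d=dict(r.camera("wrist"),pose=pose)
a,b=bp(d,(137,75),.146),bp(d,(182,228),.146); print("bar",a,b,(a+b)/2,np.linalg.norm(a-b),np.arctan2(-(a-b)[0],(a-b)[1]))
print(r.read_state()["width"],r.read_state()["grip_force"])
E
```

```text
bar [0.52932058 0.23577636 0.146     ] [0.51449756 0.11360893 0.146     ] [0.52190907 0.17469264 0.146     ] 0.12306341364914183 -0.12074345303450258
0.054845601077749814 14.982566570397466
```

>>> jog_arm(
  moves={"tx":[0,0,0,0,0],"ty":[0,0,0,0,0],"tz":[-0.02,-0.06,-0.1,-0.12,-0.12],"spin":[0,0,0,0,0],"aperture":[0.045,0.045,0.045,0.045,0.045]},
  clamp_n=15,
)

```text
time: 5.55
ee_pos: [0.6067, 0.118, 0.2475]
eef_rot: [0.805, 0.593, 0.002, 0.001]
ft_force: [0.4, 0.3, -1.7]
width: 0.0551
grip_force: 15.0
```

```bash
python3 - <<'E'
from h import *
print(r.read_state()["width"],r.read_state()["grip_force"],r.read_state()["ft_force"])
plan([.482,-.2396,.25],.49)
E
```

```text
0.055067671799390025 14.981532180681825 [ 0.39633085  0.31037092 -1.66415655]
t 5.55 tcp [0.6067 0.118  0.2475] shift [-0.3785 -0.0127 -0.0033] turn -0.792 alt 2.35 tilt [ 0.0021  0.004  -1.    ]
```

Scaled: -0.08 rad is -0.04.

>>> jog_arm(
  moves={"tx":[-0.04,-0.47,-0.47,-0.47,-0.47,-0.47,-0.47,-0.47,-0.47,-0.47,-0.47,-0.47],"ty":[0,0.03,0.03,0.03,0.03,0.03,0.03,0.03,0.03,0.03,0.03,0.03],"tz":[0,0,0,0,0,0,0,0,0,0,0,0],"spin":[-0.04,-0.395,-0.395,-0.395,-0.395,-0.395,-0.395,-0.395,-0.395,-0.395,-0.395,-0.395],"aperture":[0.045,0.045,0.045,0.045,0.045,0.045,0.045,0.045,0.045,0.045,0.045,0.045]},
  clamp_n=15,
)

```text
time: 6.75
ee_pos: [0.4931, -0.3417, 0.2425]
eef_rot: [0.517, 0.856, 0.0, -0.001]
ft_force: [0.7, 0.2, -2.1]
width: 0.0547
grip_force: 15.0
```

```bash
python3 - <<'E'
from h import *
d=r.camera("wrist"); cv2.imwrite("pics/w2.png",d["img"][:,:,::-1])
for x in r.regions_of("wrist","large_carton")[:2]:
    m=x["pixels"].astype(float); print(x["p"],m.sum(),fit([(d,m)],(.062,.112,.058),[.483,-.2415,0,.49],0), fit([(d,m)],(.062,.112,.058),[.483,-.2415,0,.49]))
plan([.482,-.2396,.25],.49)
E
```

```text
0.76 9798.0 (array([ 0.4817, -0.2394,  0.0162,  0.4955]), np.float64(0.973)) (array([ 0.4819, -0.2385, -0.0044,  0.4943]), np.float64(0.982))
t 6.85 tcp [ 0.4948 -0.3387  0.2435] shift [ 0.0934  0.0353 -0.0063] turn -0.0 alt 3.141 tilt [ 0.0018  0.     -1.    ]
```

View pics/w2.png

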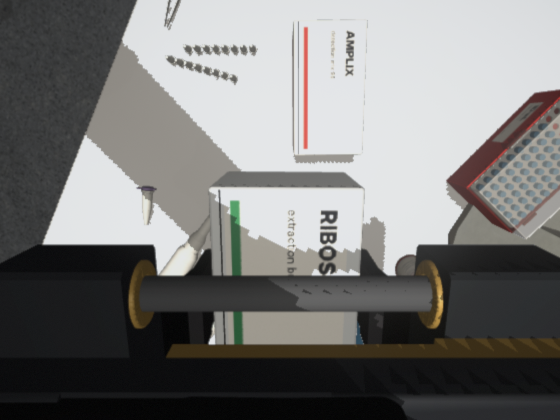

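Held carton upright in the fingers; the large carton at (330,87) fits to (0.482,-0.240), yaw 0.495. I move above it and check.

Scaled: -0.005 rad is -0.0025.

>>> jog_arm(
  moves={"tx":[0.045,0.08,0.0955,0.0955,0.0955,0.0955,0.0955,0.0955],"ty":[0.016,0.03,0.0347,0.0347,0.0347,0.0347,0.0347,0.0347],"tz":[0,0.03,0.07,0.1,0.12,0.13,0.13,0.13],"spin":[0,-0.0025,-0.0025,-0.0025,-0.0025,-0.0025,-0.0025,-0.0025],"aperture":[0.045,0.045,0.045,0.045,0.045,0.045,0.045,0.045]},
  clamp_n=15,
)

```text
time: 7.65
ee_pos: [0.4811, -0.2393, 0.1155]
eef_rot: [0.513, 0.859, 0.0, 0.001]
ft_force: [1.0, -0.7, -1.3]
width: 0.0548
grip_force: 15.0
```

```bash
python3 -c "
from h import *
plan([.481,-.238,.072],.495)
print(r.read_state()['ft_force'])
d=r.camera('scene'); cv2.imwrite('pics/s2.png',d['img'][150:330,260:460,::-1].repeat(3,0).repeat(3,1)[:540])"
```

```text
t 7.65 tcp [ 0.4811 -0.2393  0.1155] shift [0.0012 0.0005 0.0435] turn -0.001 alt 3.141 tilt [-9.e-04  8.e-04 -1.e+00]
[ 1.01080799 -0.71255561 -1.34181916]
```

View pics/s2.png

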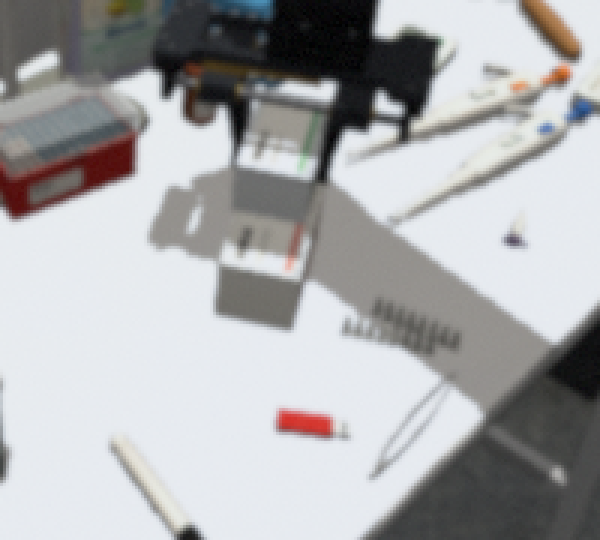

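The carton hangs upright and aligned above the large one (crop, about (275,240)). I lower it gently.

>>> jog_arm(
  moves={"tx":[0.001,0.001,0.001,0.001,0.001,0.001],"ty":[0,0,0,0,0,0],"tz":[0.015,0.028,0.036,0.04,0.042,0.042],"spin":[0,0,0,0,0,0],"aperture":[0.045,0.045,0.045,0.045,0.045,0.045]},
  clamp_n=15,
)

```text
time: 8.3
ee_pos: [0.4799, -0.2388, 0.0724]
eef_rot: [0.513, 0.858, 0.0, -0.0]
ft_force: [-0.8, -0.3, -2.2]
width: 0.0549
grip_force: 15.0
```

>>> jog_arm(
  moves={"tx":[0,0,0],"ty":[0,0,0],"tz":[0.001,0.002,0.002],"spin":[0,0,0],"aperture":[0.045,0.045,0.045]},
  clamp_n=15,
)

```text
time: 8.6
ee_pos: [0.4802, -0.239, 0.071]
eef_rot: [0.513, 0.858, -0.0, 0.0]
ft_force: [-1.7, -1.3, 2.0]
width: 0.0555
grip_force: 15.0
```

>>> jog_arm(
  moves={"tx":[0,0],"ty":[0,0],"tz":[0.001,0.001],"spin":[0,0],"aperture":[0.045,0.045]},
  clamp_n=15,
)

```text
time: 8.8
ee_pos: [0.4802, -0.2391, 0.0709]
eef_rot: [0.513, 0.858, -0.0, 0.0]
ft_force: [-5.5, 3.4, 13.5]
width: 0.055
grip_force: 15.0
```

>>> jog_arm(
  moves={"tx":[0,0,0,0,0,0,0,0,-0.05,-0.1,-0.1],"ty":[0,0,0,0,0,0,0,0,0,0,0],"tz":[-0.001,-0.001,-0.001,-0.001,-0.001,-0.02,-0.06,-0.1,-0.14,-0.17,-0.17],"spin":[0,0,0,0,0,0,0,0,0,0,0],"aperture":[0.045,0.065,0.075,0.08,0.08,0.08,0.08,0.08,0.08,0.08,0.08]},
  clamp_n=15,
)

```text
time: 9.9
ee_pos: [0.5281, -0.331, 0.2419]
eef_rot: [0.515, 0.857, -0.0, 0.002]
ft_force: [-0.6, 0.7, -0.2]
width: 0.0798
grip_force: 0.0
```

```bash
python3 - <<'E'
from h import *
D={c:r.camera(c) for c in("wrist","scene","top")}
cv2.imwrite("pics/w3.png",D["wrist"]["img"][:,:,::-1])
for c in D:
  for l,s,z in [("small_carton",(.055,.095,.045),.058),("large_carton",(.062,.112,.058),0)]:
    for x in r.regions_of(c,l)[:1]:
        print(c,l,round(x["p"],2),fit([(D[c],x["pixels"].astype(float))],s,[.481,-.24,z,.49],z))
plan([.523,.1735,.25],-.115)
E
```

```text
wrist small_carton 0.56 (array([ 0.4811, -0.2409,  0.0897,  0.4891]), np.float64(0.962))
wrist large_carton 0.93 (array([ 0.533 , -0.3331,  0.0644,  0.5072]), np.float64(0.051))
scene small_carton 0.83 (array([ 0.4795, -0.2421,  0.0649,  0.5091]), np.float64(0.912))
scene large_carton 0.77 (array([ 0.4812, -0.2403,  0.0321,  0.547 ]), np.float64(0.421))
top small_carton 0.68 (array([ 0.483 , -0.2424,  0.0465,  0.4938]), np.float64(0.897))
top large_carton 0.74 (array([ 0.434 , -0.1649,  0.0274,  0.7667]), np.float64(0.08))
t 10.35 tcp [ 0.5269 -0.3261  0.2393] shift [ 0.4417  0.2334 -0.0107] turn 0.609 alt -2.533 tilt [ 4.e-04 -6.e-04 -1.e+00]
```

View pics/w3.png

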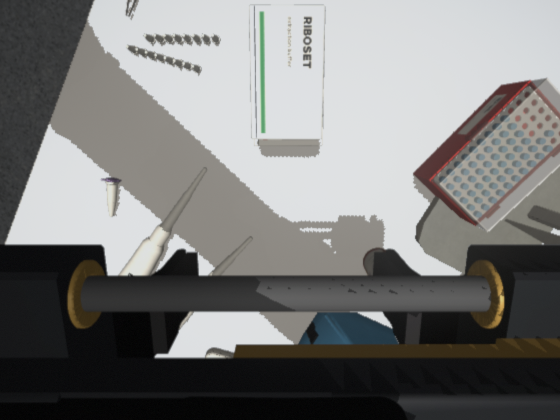

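Small carton sits squarely on the large one (288,75 in the wrist view, fits agree within 2 mm). Now to the handle.

Scaled: 0.61 rad is 0.305.

>>> jog_arm(
  moves={"tx":[0.03,0.37,0.37,0.37,0.37,0.37,0.37,0.37,0.37,0.37,0.37,0.37],"ty":[0.015,0.18,0.18,0.18,0.18,0.18,0.18,0.18,0.18,0.18,0.18,0.18],"tz":[-0.02,-0.03,-0.03,-0.03,-0.03,-0.03,-0.03,-0.03,-0.03,-0.03,-0.03,-0.03],"spin":[0.03,0.305,0.305,0.305,0.305,0.305,0.305,0.305,0.305,0.305,0.305,0.305],"aperture":[0.06,0.05,0.05,0.05,0.05,0.05,0.05,0.05,0.05,0.05,0.05,0.05]},
)

```text
time: 11.55
ee_pos: [0.5106, 0.0828, 0.2692]
eef_rot: [0.748, 0.664, -0.0, 0.0]
ft_force: [-0.1, 0.8, -0.2]
width: 0.0496
grip_force: 0.0
```

```bash
python3 - <<'E'
from h import *
d=r.camera("wrist"); cv2.imwrite("pics/w4.png",d["img"][:,:,::-1]); np.savez("w4.npz",**{k:d[k] for k in("fx","fy","cx","cy","pose")})
for x in r.regions_of("wrist","lid_handle")[:1]:
    ys,xs=np.nonzero(x["pixels"]); c,wh,a=cv2.minAreaRect(np.float32(np.c_[xs,ys])); print("handle",x["p"],c,wh,a,bp(d,c,.146))
for x in r.regions_of("wrist","incubator_lid")[:1]:
    m=x["pixels"]; print(m.sum())
plan([.523,.1735,.25],-.115)
E
```

```text
handle 0.7 (286.0, 87.5) (175.0, 24.0) 90.0 [0.52126493 0.1737408  0.146     ]
63074
t 11.7 tcp [0.5108 0.0829 0.2694] shift [0.0914 0.0014 0.0194] turn -0.004 alt 3.138 tilt [-4.e-04 -2.e-04 -1.e+00]
```

View pics/w4.png

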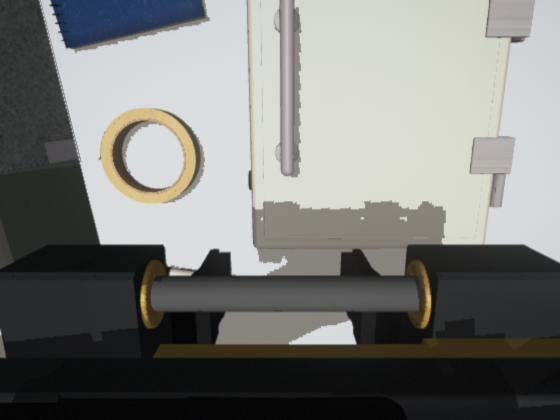

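```bash
python3 - <<'E'
from h import *
w4=dict(np.load("w4.npz")); w1=dict(w4,pose=np.array([[0.945,-0.318,-0.08,0.624],[-0.328,-0.916,-0.231,0.166],[0,0.244,-0.97,0.45],[0,0,0,1]]))
def ray(d,u): 
    v=d["pose"][:3,:3]@[(u[0]-d["cx"])/d["fx"],(u[1]-d["cy"])/d["fy"],1]; return d["pose"][:3,3],v/np.linalg.norm(v)
def tri(rs):
    A=sum(np.eye(3)-np.outer(v,v) for o,v in rs); b=sum((np.eye(3)-np.outer(v,v))@o for o,v in rs); return np.linalg.solve(A,b)
e=tri([ray(w1,(184,229)),ray(w4,(288,173))]); print("end",e)
e2=bp(w4,(288,173),.146); f=bp(w4,(287,2),.146); y=-(f-e2)[0]/np.linalg.norm(f-e2); print(e2,f,np.linalg.norm(f-e2),"yaw",np.arcsin(y))
a=np.arcsin(y); c=e2+.06*np.array([-np.sin(a),np.cos(a),0]); print("centre",c)
plan([c[0],c[1],.134],a)
E
```

```text
end [0.51549951 0.11227219 0.14536352]
[0.51548855 0.11247765 0.146     ] [0.52850063 0.22866628 0.146     ] 0.11691497486524553 yaw -0.11152630887323849
centre [0.52216626 0.17210489 0.146     ]
t 11.7 tcp [0.5108 0.0829 0.2694] shift [0.09   0.0007 0.1354] turn -0.008 alt 3.134 tilt [-4.e-04 -2.e-04 -1.e+00]
```

Bar height triangulates to 0.1454 (text 0.146) and its centre to (0.522, 0.172), yaw -0.112. Descend and grip.

Scaled: -0.005 rad is -0.0025.

>>> jog_arm(
  moves={"tx":[0.045,0.085,0.09,0.09,0.09,0.09,0.09,0.09,0.09,0.09,0.09,0.09],"ty":[0.0005,0.0005,0.0005,0.0005,0.0005,0.0005,0.0005,0.0005,0.0005,0.0005,0.0005,0.0005],"tz":[0.01,0.03,0.07,0.1,0.125,0.138,0.138,0.138,0.138,0.138,0.138,0.138],"spin":[-0.0025,-0.0025,-0.0025,-0.0025,-0.0025,-0.0025,-0.0025,-0.0025,-0.0025,-0.0025,-0.0025,-0.0025],"aperture":[0.05,0.05,0.05,0.05,0.05,0.05,0.05,0.005,0.005,0.005,0.005,0.005]},
  clamp_n=25,
)

```text
time: 12.9
ee_pos: [0.5218, 0.1735, 0.1319]
eef_rot: [0.746, 0.666, 0.0, 0.0]
ft_force: [-0.5, -0.9, -0.6]
width: 0.0181
grip_force: 0.0
```

>>> jog_arm(
  moves={"tx":[0,0],"ty":[0,0],"tz":[0,0],"spin":[0,0],"aperture":[0.005,0.005]},
  clamp_n=25,
)

```text
time: 13.1
ee_pos: [0.5224, 0.1734, 0.1318]
eef_rot: [0.746, 0.666, 0.001, 0.0]
ft_force: [3.2, -0.2, -0.5]
width: 0.0091
grip_force: 25.0
```

Bar gripped (width 9.1 mm, 25 N). Raise along the arc to 20° first.

>>> jog_arm(
  moves={"tx":[0,0,0,0,0,0,0,0,0,0],"ty":[0.0024,0.0051,0.0082,0.0116,0.0154,0.0194,0.0238,0.0285,0.0285,0.0285],"tz":[-0.008,-0.0162,-0.0241,-0.0319,-0.0395,-0.0469,-0.0542,-0.0613,-0.0613,-0.0613],"spin":[0,0,0,0,0,0,0,0,0,0],"aperture":[0.005,0.005,0.005,0.005,0.005,0.005,0.005,0.005,0.005,0.005]},
  clamp_n=25,
)

```text
time: 14.1
ee_pos: [0.5494, 0.1702, 0.1927]
eef_rot: [0.746, 0.666, -0.001, -0.0]
ft_force: [-4.1, -2.2, -0.1]
width: 0.0093
grip_force: 25.0
```

>>> jog_arm(
  moves={"tx":[0,0,0,0,0,0,0,0,0,0,0,0],"ty":[0.005,0.0103,0.0159,0.0217,0.0278,0.0342,0.0408,0.0476,0.0547,0.0619,0.0619,0.0619],"tz":[-0.0069,-0.0135,-0.0199,-0.026,-0.0319,-0.0375,-0.0428,-0.0478,-0.0525,-0.0569,-0.0569,-0.0569],"spin":[0,0,0,0,0,0,0,0,0,0,0,0],"aperture":[0.005,0.005,0.005,0.005,0.005,0.005,0.005,0.005,0.005,0.005,0.005,0.005]},
  clamp_n=25,
)

```text
time: 15.3
ee_pos: [0.6118, 0.1632, 0.2515]
eef_rot: [0.746, 0.666, 0.0, 0.0]
ft_force: [-7.0, -3.3, 7.8]
width: 0.0094
grip_force: 25.0
```

```bash
python3 - <<'E'
from h import *
s=r.read_state()
# bar 14 mm behind TCP at grasp (TCP .1318, bar .146)
bar=s["ee_pos"]+[0,0,.0142]; a=-.1115
h0=np.array([.522,.1725,.096])+.188*np.array([np.cos(a),np.sin(a),0])
v=bar-h0; dx=-(v[0]*np.cos(a)+v[1]*np.sin(a)); print("r",np.hypot(dx,v[2]),"theta",np.degrees(np.arctan2(v[2],dx)-np.arctan2(.05,.188)),s["ft_force"],s["width"],s["time"])
d=r.camera("scene"); cv2.imwrite("pics/s5.png",d["img"][:,:,::-1])
E
```

```text
r 0.19576848906401736 theta 45.173684357905366 [-7.03306452 -3.29635149  7.76242402] 0.009415735742869987 15.3
```

View pics/s5.png

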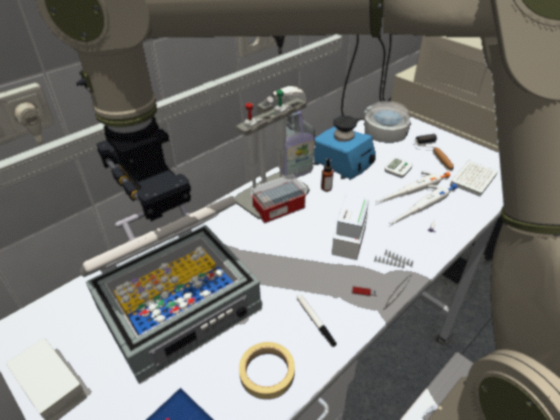

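The scene view shows the lid edge-on (line (90,262)–(230,205)), as it should be at 45° from this camera. The stacked cartons are at (350,225), and the tape and marker haven't moved. One settling check, then hand in.

>>> jog_arm(
  moves={"tx":[0,0,0],"ty":[0,0,0],"tz":[0,0,0],"spin":[0,0,0],"aperture":[0.005,0.005,0.005]},
  clamp_n=25,
)

```text
time: 15.65
ee_pos: [0.6117, 0.1632, 0.2514]
eef_rot: [0.746, 0.666, 0.0, 0.0]
ft_force: [-6.8, -3.7, 7.6]
width: 0.0091
grip_force: 25.0
```

```bash
python3 -c "
from bench import r
print(r.close_job())"
```

```text
the job is handed in; nothing more can be done
None
```

The job is handed in at 15.65 s: the small carton sits squarely on the large one (gripped at 15 N), and the arm is still holding the lid by its bar at about 45° (worked out from the arm's position); `close_job()` returned no verdict.

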